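# Open the leaning frit canister in the glass workshop

### The arm

A 6-joint arm with a two-finger parallel gripper is mounted at the origin on the work surface. World frame = base frame: x ahead of the robot, y to its left, z up, the work surface at z = 0. Lengths are in m, angles in degrees, forces in N, time in s.
With the tool pointing down it reaches from about 0.3 to 0.775 m from the base axis. Payload 14.6 kg.
Tool frame: the origin (TCP) lies at the very end of the fingers, on their centre line; the grasp point (between the pads) lies 19 mm behind it; z points along the fingers, y is the line along which they close (so a half turn about z gives the same grasp; the last joint's range is limited). The gripper opens to 94 mm and grips with 3 to 60 N. Pads are 16 mm wide; open, the fingers measure 119 mm over their backs; the gripper's body (75 mm by 177 mm) begins 78 mm behind the grasp point.
Start: joints at [-80.191, 17.183, 87.147, -0, 75.671, -3.816], TCP at [0.13, -0.535, 0.205] pointing down, gripper open.
Joint ranges: [-173.82, 173.82], [-45.26, 126.66], [13.44, 144.39], [-59.66, 239.66], [0, 175.72], [-146.38, 146.38]. Speed limits (degrees/s): [127.2, 127.2, 147.25, 180, 180, 180].

### API

Orientations are given as [roll, pitch, yaw] about the fixed x, y, z axes, in that order (R = Rz(yaw) Ry(pitch) Rx(roll)).
In Python, from bench import sense, grab_frame, sign_off, masks_of, landmark_of gives the robot as it stands.
- The arm moves only by the shell command python3 -m creep 'ROWS' [FORCE]. ROWS is JSON, a list of rows, each an object of numbers: "dx", "dy", "dz": the shift along the tool's x, y, z in units of 40 mm (1.0 is 40 mm); "rx", "ry", "rz": the turn, a rotation vector about the tool's x, y, z in units of 5 degrees (1.0 is 5 degrees); "gripper": the gripper command: -1 is shut, 1 is fully open, values between are in proportion. In form: [{"dx": .., "dy": .., "dz": .., "rx": .., "ry": .., "rz": .., "gripper": ..}, ...]. A call has 1 to 8 rows; each row is the pose to reach, as a shift and turn from the pose commanded when the call began, along the tool's axes at that moment; what a row does not reach only later rows make up. A row lasts 1/8 s, in which the tool goes at most 62.5 mm and 10.7 degrees, less where a joint would pass 70% of its speed; a pose out of reach is approached as far as the arm can. A call with a gripper value outside its range is refused whole. The fingers move at their own pace and stop on an object; FORCE is the grip in N (left out, the last holds). Time passes only in rows, so rows that repeat a pose let the fingers close. It gives the time, the measured TCP pose, the force, the opening and the grip force at its end, in the units of the state.
- sense(): the state, without advancing time (a new reading comes with each control period).
- grab_frame(name): name is "scene" or "top"; returns a dict with "frame" (420x560x3 uint8, red, green, blue), "depth" (420x560 float32, m along the optical axis (not along the pixel's ray), 0 where there is no reading), "intrinsics" (3x3 intrinsics, pixels), "k1" (the pictures are not rectified: a ray, as slopes to the right and down, at radius r is drawn at 1 + k1 r^2 times it, then the intrinsics apply), "xyz" and "rotation" of the camera in the world. Camera axes: x right, y up, looking along -z (the intrinsics and any distortion apply to the point x, -y, -z); pixel columns grow to the right and rows downward; lengths in m; the calibration is good to about 2 mm. A picture is of the moment at which its call begins.
- sign_off(): hands the job in; it is judged then, once.
Trained networks look in the newest picture that a camera, given by its name, has taken for a name from the list of things; names that differ only in an ending like _2 or _b are one class to them, and where a whole thing is asked for, a point or a joint stands for the part that bears it (a point fixed in the world has none). Each returns a list of dicts, best first, with "score" (0 to 1); they miss things now and then, are a little off and sometimes report something else, mostly with a low value. They report only what shows in the picture. A call takes as long as a camera call. They do not tell look-alikes from the thing itself.
- masks_of(name, camera): "mask" (420x560 bool, what is visible of it).
- landmark_of(name, camera): "location" ([x, y, z] in m, in the coordinates of the camera as it stood for that picture, good to about 4 mm: a listed point, or the origin of a listed thing).
The state is a dict: "clock": time; "qpos": joint angles; "joint_velocities": joint speeds; "joint_torque": joint torques, N m; "position": TCP position; "eef_rot": TCP orientation; "force": force on the tool from outside, world axes, zero at the start; "torque": the same for the moment, N m; "opening": finger opening in m; "finger_force": force on a finger pad.
Only numpy, scipy, OpenCV 4.12 (cv2) and the standard library are available. Lean on these libraries where they do the work, as an engineer would, in place of code of your own. Each camera call takes 0.05 s, during which the arm holds its last target. There are 200 camera calls.

### The job

Open the leaning steel frit canister: turn its bayonet lid anticlockwise by the wooden bar handle until the lugs stand at the two slots, and lift the lid free. Set the lid down, not dropped, flat inside the shallow wooden tray with its handle up and let go; leave the glass vase, the jacks and the wooden block as they are.

Things in the scene. Friction and masses are not known exactly. Their poses are not given: they have to be found in the camera images.
- canister: Fixed, round steel canister, 132 mm in diameter, 120 mm high, in a dark wooden cradle that leans it 28 degrees (0.49 rad) from vertical towards the robot. Origin: centre of its underside, 50 mm above the table; z axis along the canister towards its mouth (its lean is within 0.35 rad of straight to -x); y axis level, through the two slots.
- canister_mouth (a point): Centre of the mouth, on the axis in the upper face of the canister's 6 mm thick top plate. The plate has a central hole 68 mm in diameter and two slots, 34 mm wide, along the canister's +y and -y, reaching out to 56 mm from the axis.
- canister_slot (a point): Middle of the +y slot, in the upper face of the plate, 45 mm from the axis. Hidden under the plate, a stop past each slot halts the lid when it is turned anticlockwise about 0.08 rad beyond the slots; there it can still be lifted out.
- lid: Loose aluminium bayonet lid, 0.26 to 0.49 kg. Origin: centre of the underside of its disc (88 mm in diameter, 6 mm thick), which rests on the canister's top plate; z axis out of the lid; y axis along handle and lugs. Below the disc a round plug 64 mm in diameter reaches to z = -18 mm. It turns easily.
- lid_handle (a point): Centre of the lid's wooden bar handle, 36 mm above the lid's origin along its z. The bar lies along the lid's y: 84 mm long, 16 mm wide, z = 27 to 45 mm, on two aluminium posts (14 by 10 mm) at y = +-32 mm; open below.
- lid_lug (a point): Centre of the +y lug. Two lugs along the lid's +y and -y, 18 mm wide, reach 51 mm from the axis, z = -16 to -8 mm. At the start they are locked under the plate; turn 0.6 to 1.1 rad anticlockwise (looking at the lid from outside) to the slots. Free within 0.13 rad; 20 mm lift clears. Clockwise never frees it.
- tray: Fixed shallow open wooden tray, 200 by 200 mm outside, 20 mm high, walls and floor 8 mm thick. Origin: centre of its underside, on the table; z up. The lid set down in it stands on its plug. Tray and canister stand one left, one right, either way round.
- vase: Bystander: amber glass vase shaped like a cup, 80 mm wide, 110 mm high; origin at the centre of its foot.
- jacks: Bystander: glassmaker's jacks (big dark steel tongs), about 225 mm long, 70 mm wide, 10 mm high, lying flat; long axis along x.
- wood_block: Bystander: dark wooden shaping block, 75 mm by 75 mm by 70 mm, with a 24 mm thick handle reaching out to x = 147 mm; origin at the centre of its underside.
Mind the look-alikes: they are no part of the job. What is meant by the lid is not yellow, and is the larger of those in its own colour.

How it is judged (in metres and radians):
On the way, in this order (a step that is already met when the one before it is completed fails the run):
1. the lid, still seated in the canister, is turned until its lugs stand at the slots (angle between the y axis of lid and the y axis of canister, either way round below 0.3 rad and distance between lid and canister_mouth below 0.007 m), for 0.1 s.
2. the lid is lifted free of the canister (z of lid in the frame of canister above 0.145 m), for 0.1 s.
At the end, for the whole second after the job is handed in: The lid stands at rest and released on the floor of the tray, inside its walls, handle up (tilt under 0.1 rad), its centre within 60 mm of the tray's centre along the tray's x and y, the underside of its disc less than 30 mm above the tray's underside (x of lid in the frame of tray between -0.06 and 0.06 m and y of lid in the frame of tray between -0.06 and 0.06 m and z of lid in the frame of tray below 0.03 m and angle between lid's own z axis and vertical below 0.1 rad and linear speed of lid below 0.02 m/s and contact force between the fingers and lid below 0.1 N); the robot touches nothing.
It fails at once if the lid is let go in the air (out of the canister, more than about 20 mm above its place in the tray) (distance between lid and canister_mouth above 0.05 m and height (world z) of lid above 0.047 m and contact force between the fingers and lid below 0.05 N).
It fails at once if the glass vase is knocked or moved more than 30 mm (distance of vase from where it was at the start of the episode above 0.03 m or angle between vase's own z axis and vertical above 0.5 rad).
It fails at once if the jacks or the wooden block are moved more than 30 mm (distance of any of jacks, wood_block from where it was at the start of the episode above 0.03 m).
It also fails if it takes over 45 s, if anything falls off the work surface, if the arm or the gripper's body presses on something with over 40 N, if the wrist force passes 120 N, or if a joint passes its speed limit or range.

## Working session

There is one attempt and no reset: what is moved stays moved. The work goes in short steps, Python scripts to look and compute and a shell command to move; the robot and the scene stay as the last step left them, time stands still between calls to the robot, and variables do not carry over. Pictures are saved under pics/ and viewed, at most 10 in all, crops included, and the job is handed in when it is done.

```bash
mkdir -p pics; cat > h.py <<'E'
import numpy as np, cv2
from scipy.spatial.transform import Rotation as R
from bench import sense, grab_frame, sign_off, masks_of, landmark_of
def rot(f):
    r=np.array(f["rotation"],float)
    if r.shape==(3,3): return r
    return R.from_euler('xyz',r,degrees=True).as_matrix() if r.size==3 else R.from_quat(r).as_matrix()
def w(f,p): return rot(f)@np.array(p)+np.array(f["xyz"])
def cloud(f,mask):
    v,u=np.nonzero(mask&(f["depth"]>0)); K=np.array(f["intrinsics"]); d=f["depth"][v,u]
    q=cv2.undistortPoints(np.c_[u,v].astype(np.float64)[:,None],K,np.array([f["k1"],0,0,0.]))[:,0]
    return (np.c_[q[:,0],-q[:,1],-np.ones(len(d))]*d[:,None])@rot(f).T+np.array(f["xyz"])
def pix(f,P):
    c=(np.atleast_2d(P)-f["xyz"])@rot(f); c=c*[1,-1,-1]
    return cv2.projectPoints(c[:,None],np.zeros(3),np.zeros(3),np.array(f["intrinsics"]),np.array([f["k1"],0,0,0.]))[0][:,0]
def save(f,n): cv2.imwrite(n,f["frame"][...,::-1])
E
python3 - <<'E'
from h import *
for c in ["scene","top"]:
    f=grab_frame(c); save(f,f"pics/{c}0.png"); print(c,f["xyz"],f["rotation"],f["k1"])
    for n in ["canister","canister_mouth","canister_slot","lid","lid_handle","lid_lug","tray","vase","jacks","wood_block"]:
        for o in landmark_of(n,c)[:4]:
            p=w(f,o["location"]); print(n,round(o["score"],2),p.round(3),pix(f,p).round()[0])
print(sense())
E
```

```text
scene [ 1.38601227 -0.46537134  0.99338676] [47.99734417  1.1149894  59.13015924] 0.004722314542309347
canister 0.79 [ 0.567 -0.149  0.05 ] [236. 244.]
canister_mouth 0.95 [ 0.517 -0.132  0.153] [230. 208.]
canister_slot 0.82 [ 0.53  -0.094  0.155] [244. 205.]
lid 0.89 [ 0.491 -0.335  0.041] [169. 255.]
lid 0.81 [ 0.328 -0.156  0.032] [203. 205.]
lid 0.72 [ 0.515 -0.129  0.154] [231. 207.]
lid_handle 0.9 [ 0.496 -0.334  0.002] [172. 264.]
lid_handle 0.78 [ 0.497 -0.129  0.184] [227. 196.]
lid_handle 0.62 [ 0.327 -0.158  0.005] [203. 210.]
lid_handle 0.22 [ 0.775 -0.024  0.   ] [308. 284.]
lid_lug 0.64 [ 0.547 -0.119  0.16 ] [239. 210.]
lid_lug 0.62 [ 0.473 -0.295  0.051] [179. 243.]
tray 0.93 [ 0.549  0.168 -0.   ] [318. 215.]
vase 0.71 [ 0.776 -0.021 -0.001] [309. 284.]
jacks 0.91 [0.44  0.455 0.003] [363. 170.]
jacks 0.22 [ 0.496 -0.13   0.188] [227. 195.]
wood_block 0.57 [ 0.439 -0.47   0.003] [123. 270.]
top [ 0.31613029 -0.00364178  1.51604725] [ 10.38533379   1.05911336 -91.52643806] 0.01284907154342544
canister 0.95 [ 0.566 -0.147  0.051] [328. 223.]
canister_mouth 0.94 [ 0.51
[... 771 characters left out ...]
51] [327. 222.]
{'clock': 1.1, 'qpos': array([-8.01918499e+01,  1.71822334e+01,  8.71452208e+01, -2.04406252e-03,
        7.56711286e+01, -3.81491409e+00]), 'joint_velocities': array([ 0.02227221,  0.02797513,  0.11038308, -0.15600971,  0.02279755,
       -0.00907833]), 'joint_torque': array([ 1.33947710e-04, -5.31671154e+01, -3.52927101e+01,  7.08723231e-02,
        2.12774595e-02, -2.04240729e-05]), 'position': array([ 0.12954043, -0.53452631,  0.20546523]), 'eef_rot': array([1.79998718e+02, 2.07038754e-03, 1.36235700e+01]), 'force': array([-0.2547615 , -0.10997635,  0.75702054]), 'torque': array([-0.05672716, -0.00308627,  0.06734468]), 'finger_force': 0.0, 'opening': 0.09383777614264928}
```

View pics/scene0.png

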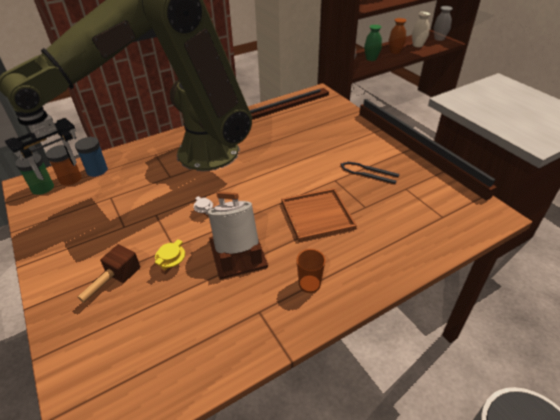

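View pics/top0.png

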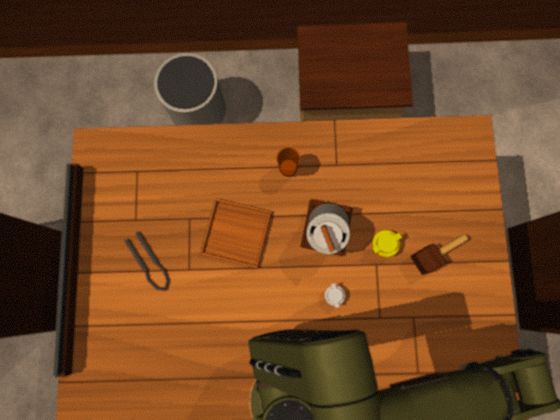

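The top view shows three lid candidates: yellow at (386,243), a small silver one at (334,295), and the silver one with a wooden handle on the canister at (328,235). The description (not yellow, larger of its colour) picks the one on the canister. I'll check it in a close crop and measure the frame and handle angle.

```bash
cat >> h.py <<'E'
def canframe(org,a):
    """a: lean azimuth away from -x; lean dir=(-cos a, sin a)"""
    l=np.array([-np.cos(a),np.sin(a),0]); t=np.radians(28)
    z=np.sin(t)*l+np.cos(t)*np.array([0,0,1]); y=np.array([np.sin(a),np.cos(a),0]); return np.c_[np.cross(y,z),y,z]
E
python3 - <<'E'
from h import *
fs={c:grab_frame(c) for c in ["scene","top"]}
O=[];M=[];S=[]
for c,f in fs.items():
    for n,L in (("canister",O),("canister_mouth",M),("canister_slot",S)):
        for o in landmark_of(n,c)[:1]: L.append(w(f,o["location"]))
O,M,S=[np.mean(x,0) for x in (O,M,S)]
v=M-O; a1=np.arctan2(v[1],-v[0]); s=S-M; a2=np.arctan2(s[0],s[1]); print("az",a1,a2,O,M)
a=(a1+a2)/2; C=canframe(O,a); 
m=(M+O+C[:,2]*.12)/2; print("mouth",m)
for c,f in fs.items():
    P=cloud(f,np.ones((420,560),bool)); q=(P-m)@C
    r=np.hypot(q[:,0],q[:,1])
    for lo,hi in((-.004,.003),(.003,.01)):
        k=(q[:,2]>lo)&(q[:,2]<hi)&(r<.08); print(c,"disc",lo,k.sum(),q[k].mean(0).round(4),q[k].min(0).round(3),q[k].max(0).round(3))
    k=(q[:,2]>.028)&(q[:,2]<.06)&(r<.06); h=q[k]
    u,sv,vt=np.linalg.svd(h[:,:2]-h[:,:2].mean(0)); d=vt[0]
    print(c,"handle",k.sum(),h.mean(0).round(4),np.percentile(h[:,2],[10,50,90]).round(4),"angle from y (ccw+) deg",np.degrees(np.arctan(-d[0]/d[1])).round(1), "lengths",np.ptp((h[:,:2])@vt.T,axis=0).round(3))
t=fs["top"]["frame"][190:320,270:430]; cv2.imwrite("pics/crop.png",cv2.resize(t[...,::-1],None,fx=4,fy=4,interpolation=3))
E
```

```text
az -1.0287881661641016 0.228234570836419 [ 0.57033293 -0.14844508  0.04855698] [ 0.47677982 -0.30380694  0.0773989 ]
mouth [ 0.49761469 -0.23710244  0.1159548 ]
scene disc -0.004 20 [0.0567 0.024  0.0004] [ 0.002  0.015 -0.003] [0.077 0.079 0.003]
scene disc 0.003 17 [0.0518 0.0261 0.0066] [0.007 0.017 0.003] [0.073 0.065 0.01 ]<stdin>:17: RuntimeWarning: Mean of empty slice.
  ret = um.true_divide(
<stdin>:18: RuntimeWarning: Mean of empty slice.
Traceback (most recent call last):
IndexError: index -1 is out of bounds for axis 0 with size 0
```

```bash
cat > m.py <<'E'
from h import *
fs={c:grab_frame(c) for c in ["scene","top"]}
t=fs["top"]["frame"][190:320,270:430]; cv2.imwrite("pics/crop.png",cv2.resize(t[...,::-1],None,fx=4,fy=4,interpolation=3))
pr={"canister":(.567,-.148,.05),"canister_mouth":(.516,-.136,.155),"canister_slot":(.526,-.094,.155),"tray":(.548,.165,0)}
E={k:[] for k in pr}
for c,f in fs.items():
    for n in pr:
        for o in landmark_of(n,c):
            p=w(f,o["location"])
            if np.linalg.norm(p-pr[n])<.02: E[n].append(p)
O,M,S,T=[np.mean(E[n]+[pr[n]],0) for n in pr]
v=M-O; a1=np.arctan2(v[1],-v[0]); s=S-M; a2=np.arctan2(s[0],s[1]); print("az",a1,a2,O.round(4),M.round(4),"tray",T.round(4))
a=(a1+a2)/2; C=canframe(O,a)
m=(M+O+C[:,2]*.12)/2; print("mouth",m)
for c,f in fs.items():
    P=cloud(f,np.ones((420,560),bool)); q=(P-m)@C
    r=np.hypot(q[:,0],q[:,1])
    k=(abs(q[:,2])<.012)&(r<.08); print(c,"disc",k.sum(),np.histogram(q[k,2],np.arange(-12,13,3)/1e3),q[k].min(0).round(3),q[k].max(0).round(3))
    k=(q[:,2]>.028)&(q[:,2]<.06)&(r<.06); h=q[k]
    u,sv,vt=np.linalg.svd(h[:,:2]-h[:,:2].mean(0)); d=vt[0]
    print(c,"handle",k.sum(),h.mean(0).round(4),np.percentile(h[:,2],[10,50,90]).round(4),"angle from y (ccw+) deg",np.degrees(np.arctan(-d[0]/d[1])).round(1), "lengths",np.ptp((h[:,:2])@vt.T,axis=0).round(3))
E
python3 m.py
```

```text
az 0.22739232874070925 0.23973079301502512 [ 0.5677 -0.1482  0.0505] [ 0.5144 -0.1359  0.1543] tray [ 5.498e-01  1.644e-01 -2.000e-04]
mouth [ 0.51365227 -0.13553483  0.15541275]
scene disc 524 (array([ 42,  56,  50, 170,  33, 151,  12,  10]), array([-0.012, -0.009, -0.006, -0.003,  0.   ,  0.003,  0.006,  0.009,
        0.012])) [-0.052 -0.064 -0.012] [0.069 0.065 0.012]
scene handle 133 [0.0076 0.0011 0.0377] [0.0304 0.0382 0.0437] angle from y (ccw+) deg -55.6 lengths [0.089 0.018]
top disc 1161 (array([ 16,  20,  69, 230, 300, 231, 203,  92]), array([-0.012, -0.009, -0.006, -0.003,  0.   ,  0.003,  0.006,  0.009,
        0.012])) [-0.064 -0.063 -0.012] [0.068 0.066 0.012]
top handle 158 [0.0013 0.0018 0.0441] [0.0403 0.0446 0.0483] angle from y (ccw+) deg -57.7 lengths [0.084 0.016]
```

View pics/crop.png

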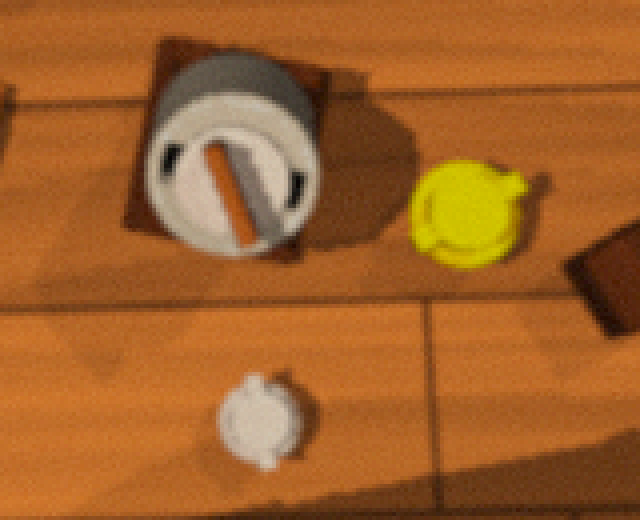

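The crop confirms it: the steel canister's lid has a white disc and a wooden bar from crop pixel (215,145) to (248,245), with slots at (172,160) and (296,190). The small silver and yellow lids are decoys. The bar is about 57° clockwise of the slots, so I turn it +57°. Next is the pregrasp.

```bash
cat >> h.py <<'E'
A=0.233; MOUTH=np.array([.5137,-.1355,.1555]); C=canframe(None,A); TRAY=np.array([.5495,.1645,0])
def tool(th):  # bar angle th deg (ccw from can y) -> tool rotation, x along bar, z = -can z
    t=np.radians(th); x=C@[-np.sin(t),np.cos(t),0]; x=-x if x[0]<0 and abs(th)>30 else x; z=-C[:,2]; return np.c_[x,np.cross(z,x),z]
def go(p,Rt):
    s=sense(); R0=R.from_euler('xyz',s["eef_rot"],degrees=True)
    d=R0.inv().apply(np.array(p)-s["position"])/.04; r=(R0.inv()*R.from_matrix(Rt)).as_rotvec(degrees=True)/5
    print("d",d.round(2),"r",r.round(2))
E
python3 - <<'E'
from h import *
print(tool(-57).round(2)); go(MOUTH+C[:,2]*.11,tool(-57)); go(sense()["position"]+[0,0,.1],R.from_euler('xyz',sense()["eef_rot"],degrees=True).as_matrix())
E
```

```text
[[ 0.85  0.27  0.46]
 [ 0.36 -0.93 -0.11]
 [ 0.39  0.26 -0.88]]
d [10.53 -8.02 -1.18] r [-2.8   4.85 -1.18]
d [ 0.   0.  -2.5] r [0. 0. 0.]
```

```bash
python3 -m creep '[{"dz":-1.5,"gripper":1},{"dx":10.53,"dy":-8.02,"dz":-1.18,"rx":-2.8,"ry":4.85,"rz":-1.18,"gripper":1},{"dx":10.53,"dy":-8.02,"dz":-1.18,"rx":-2.8,"ry":4.85,"rz":-1.18,"gripper":1},{"dx":10.53,"dy":-8.02,"dz":-1.18,"rx":-2.8,"ry":4.85,"rz":-1.18,"gripper":1},{"dx":10.53,"dy":-8.02,"dz":-1.18,"rx":-2.8,"ry":4.85,"rz":-1.18,"gripper":1},{"dx":10.53,"dy":-8.02,"dz":-1.18,"rx":-2.8,"ry":4.85,"rz":-1.18,"gripper":1},{"dx":10.53,"dy":-8.02,"dz":-1.18,"rx":-2.8,"ry":4.85,"rz":-1.18,"gripper":1},{"dx":10.53,"dy":-8.02,"dz":-1.18,"rx":-2.8,"ry":4.85,"rz":-1.18,"gripper":1}]' 20; python3 -c "
from h import *
go(MOUTH+C[:,2]*.11,tool(-57))"
```

```text
d [10.53 -8.02 -1.18] r [-2.8   4.85 -1.18]$[0]: bad value
```

```bash
python3 -m creep '[{"dx":0,"dy":0,"dz":-1.5,"rx":0,"ry":0,"rz":0,"gripper":1},{"dx":10.53,"dy":-8.02,"dz":-1.18,"rx":-2.8,"ry":4.85,"rz":-1.18,"gripper":1},{"dx":10.53,"dy":-8.02,"dz":-1.18,"rx":-2.8,"ry":4.85,"rz":-1.18,"gripper":1},{"dx":10.53,"dy":-8.02,"dz":-1.18,"rx":-2.8,"ry":4.85,"rz":-1.18,"gripper":1},{"dx":10.53,"dy":-8.02,"dz":-1.18,"rx":-2.8,"ry":4.85,"rz":-1.18,"gripper":1},{"dx":10.53,"dy":-8.02,"dz":-1.18,"rx":-2.8,"ry":4.85,"rz":-1.18,"gripper":1},{"dx":10.53,"dy":-8.02,"dz":-1.18,"rx":-2.8,"ry":4.85,"rz":-1.18,"gripper":1},{"dx":10.53,"dy":-8.02,"dz":-1.18,"rx":-2.8,"ry":4.85,"rz":-1.18,"gripper":1}]' 20; python3 -c "
from h import *
go(MOUTH+C[:,2]*.11,tool(-57))"
```

```text
clock: 3.0
position: [0.4062, -0.1933, 0.2555]
eef_rot: [163.8, -23.2, 23.0]
force: [0.7, -2.6, -0.1]
opening: 0.094
finger_force: 0.0
d [ 1.81 -1.24  0.53] r [ 0.02 -0.01 -0.  ]
```

```bash
python3 -m creep '[{"dx":1.8,"dy":-1.24,"dz":0.53,"rx":0,"ry":0,"rz":0,"gripper":1},{"dx":1.8,"dy":-1.24,"dz":0.53,"rx":0,"ry":0,"rz":0,"gripper":1},{"dx":1.8,"dy":-1.24,"dz":0.53,"rx":0,"ry":0,"rz":0,"gripper":1},{"dx":1.8,"dy":-1.24,"dz":0.53,"rx":0,"ry":0,"rz":0,"gripper":1}]' 20; python3 -c "
from h import *
go(MOUTH+C[:,2]*.018,tool(-57))
f=grab_frame('scene');save(f,'pics/s1.png');cv2.imwrite('pics/s1.png',cv2.resize(f['frame'][120:290,150:330,::-1],None,fx=3.5,fy=3.5,interpolation=3))
s=sense();print(s['qpos'].round(1))
print(pix(f,MOUTH),pix(f,MOUTH+C[:,2]*.036),pix(f,s['position']))"
```

```text
clock: 3.5
position: [0.462, -0.1259, 0.2518]
eef_rot: [163.9, -23.2, 23.0]
force: [-0.1, -0.4, 0.1]
opening: 0.0942
finger_force: 0.0
d [ 0.06 -0.04  2.29] r [ 0.  0. -0.]
[-21.9 -10.1 114.1   5.3  48.4  45.9]
[[228.63152202 206.90599899]] [[226.31117189 195.22579305]] [[220.40102305 170.86962697]]
```

View pics/s1.png

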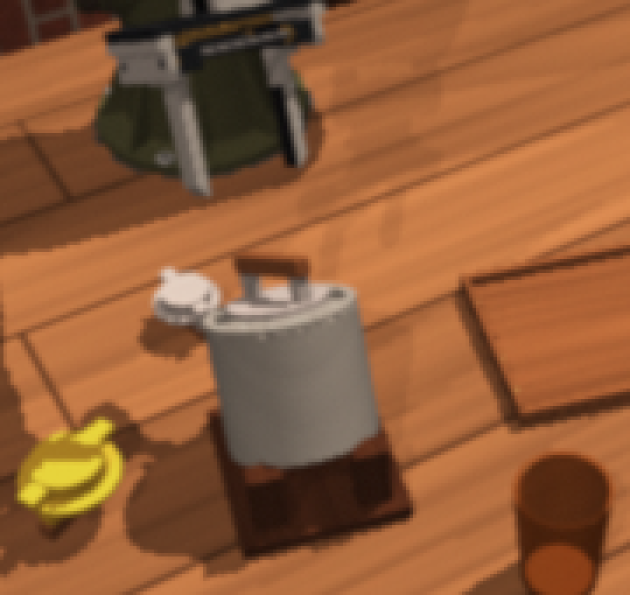

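The open gripper straddles the canister axis. The bar is at crop (272,266), against a predicted (267,263), so I descend and grip.

```bash
python3 -m creep '[{"dx":0.06,"dy":-0.04,"dz":1.2,"rx":0,"ry":0,"rz":0,"gripper":1},{"dx":0.06,"dy":-0.04,"dz":1.9,"rx":0,"ry":0,"rz":0,"gripper":1},{"dx":0.06,"dy":-0.04,"dz":2.28,"rx":0,"ry":0,"rz":0,"gripper":1},{"dx":0.06,"dy":-0.04,"dz":2.28,"rx":0,"ry":0,"rz":0,"gripper":1},{"dx":0.06,"dy":-0.04,"dz":2.28,"rx":0,"ry":0,"rz":0,"gripper":-1},{"dx":0.06,"dy":-0.04,"dz":2.28,"rx":0,"ry":0,"rz":0,"gripper":-1},{"dx":0.06,"dy":-0.04,"dz":2.28,"rx":0,"ry":0,"rz":0,"gripper":-1},{"dx":0.06,"dy":-0.04,"dz":2.28,"rx":0,"ry":0,"rz":0,"gripper":-1}]' 15; python3 -c "
from h import *
go(MOUTH+C[:,2]*.018,tool(-57))"
```

```text
clock: 4.55
position: [0.5055, -0.133, 0.1721]
eef_rot: [163.8, -23.2, 23.0]
force: [0.5, -0.9, -0.2]
opening: 0.0572
finger_force: 0.0
d [-0.01  0.01  0.02] r [ 0. -0.  0.]
```

```bash
python3 -m creep '[{"dx":0,"dy":0,"dz":0,"rx":0,"ry":0,"rz":0,"gripper":-1},{"dx":0,"dy":0,"dz":0,"rx":0,"ry":0,"rz":0,"gripper":-1},{"dx":0,"dy":0,"dz":0,"rx":0,"ry":0,"rz":0,"gripper":-1},{"dx":0,"dy":0,"dz":0,"rx":0,"ry":0,"rz":0,"gripper":-1},{"dx":0,"dy":0,"dz":0,"rx":0,"ry":0,"rz":0,"gripper":-1},{"dx":0,"dy":0,"dz":0,"rx":0,"ry":0,"rz":0,"gripper":-1}]' 15
```

```text
clock: 5.3
position: [0.5054, -0.1329, 0.1716]
eef_rot: [163.9, -23.2, 23.0]
force: [-2.5, 1.7, 0.2]
opening: 0.0158
finger_force: 15.0
```

```bash
python3 -m creep '[{"dx":0,"dy":0,"dz":0,"rx":0,"ry":0,"rz":-1.5,"gripper":-1},{"dx":0,"dy":0,"dz":0,"rx":0,"ry":0,"rz":-3,"gripper":-1},{"dx":0,"dy":0,"dz":0,"rx":0,"ry":0,"rz":-4.5,"gripper":-1},{"dx":0,"dy":0,"dz":0,"rx":0,"ry":0,"rz":-6,"gripper":-1},{"dx":0,"dy":0,"dz":0,"rx":0,"ry":0,"rz":-6,"gripper":-1}]' 25
```

```text
clock: 5.92
position: [0.5055, -0.1331, 0.1717]
eef_rot: [154.7, -12.3, 52.4]
force: [-0.0, 0.9, -1.3]
opening: 0.0159
finger_force: 25.0
```

Forces are low. Continuing the turn.

```bash
python3 -m creep '[{"dx":0,"dy":0,"dz":0,"rx":0,"ry":0,"rz":-1.5,"gripper":-1},{"dx":0,"dy":0,"dz":0,"rx":0,"ry":0,"rz":-3,"gripper":-1},{"dx":0,"dy":0,"dz":0,"rx":0,"ry":0,"rz":-4.2,"gripper":-1},{"dx":0,"dy":0,"dz":0,"rx":0,"ry":0,"rz":-5.4,"gripper":-1},{"dx":0,"dy":0,"dz":0,"rx":0,"ry":0,"rz":-5.4,"gripper":-1},{"dx":0,"dy":0,"dz":0,"rx":0,"ry":0,"rz":-5.4,"gripper":-1}]' 25; python3 - <<'E'
from h import *
s=sense(); print(s["torque"]@C, s["force"]@C, s["qpos"].round(1)); T=R.from_euler('xyz',s["eef_rot"],degrees=True).as_matrix(); x=C.T@T[:,0]; print("tool angle",np.degrees(np.arctan2(-x[0],x[1])))
f=grab_frame("top"); P=cloud(f,np.ones((420,560),bool)); cv2.imwrite("pics/t2.png",cv2.resize(f["frame"][190:290,270:390,::-1],None,fx=5,fy=5,interpolation=3))
f=grab_frame("scene"); P=np.r_[P,cloud(f,np.ones((420,560),bool))]; cv2.imwrite("pics/s2.png",cv2.resize(f["frame"][150:270,170:300,::-1],None,fx=5,fy=5,interpolation=3))
E
```

```text
clock: 6.68
position: [0.5055, -0.133, 0.1718]
eef_rot: [152.0, -0.1, 76.5]
force: [-0.5, -0.0, -1.0]
opening: 0.0156
finger_force: 25.0
[-0.17871335  0.43569788  0.01168261] [-0.89828128 -0.1692451  -0.62907575] [-20.5   1.5 114.8   5.7  36.1 -10.7]
tool angle -0.21176054944318884
```

View pics/s2.png

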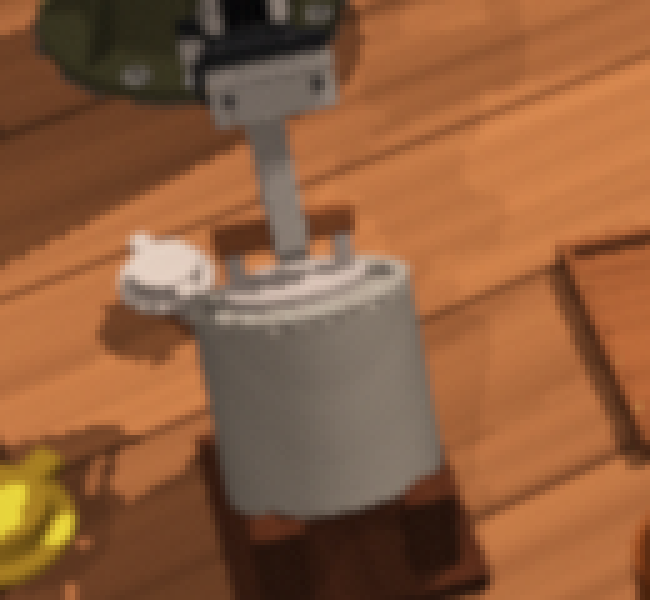

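The bar, from (215,235) to (350,215) in the crop, now runs parallel to the line of the slots. I'll do a gentle trial lift along the canister axis.

```bash
python3 -m creep '[{"dx":0,"dy":0,"dz":-0.1,"rx":0,"ry":0,"rz":0,"gripper":-1},{"dx":0,"dy":0,"dz":-0.2,"rx":0,"ry":0,"rz":0,"gripper":-1},{"dx":0,"dy":0,"dz":-0.3,"rx":0,"ry":0,"rz":0,"gripper":-1},{"dx":0,"dy":0,"dz":-0.3,"rx":0,"ry":0,"rz":0,"gripper":-1}]' 40
```

```text
clock: 7.28
position: [0.5001, -0.1317, 0.1828]
eef_rot: [152.0, 0.0, 76.6]
force: [1.0, 0.2, -2.8]
opening: 0.0156
finger_force: 40.0
```

It rises freely, and the force matches the lid's weight. I'll lift it fully out.

```bash
python3 -m creep '[{"dx":0,"dy":0,"dz":-0.3,"rx":0,"ry":0,"rz":0,"gripper":-1},{"dx":0,"dy":0,"dz":-0.7,"rx":0,"ry":0,"rz":0,"gripper":-1},{"dx":0,"dy":0,"dz":-1.3,"rx":0,"ry":0,"rz":0,"gripper":-1},{"dx":0,"dy":0,"dz":-1.9,"rx":0,"ry":0,"rz":0,"gripper":-1},{"dx":0,"dy":0,"dz":-1.9,"rx":0,"ry":0,"rz":0,"gripper":-1},{"dx":0,"dy":0,"dz":-1.9,"rx":0,"ry":0,"rz":0,"gripper":-1}]' 40; python3 - <<'E'
from h import *
f=grab_frame("scene"); cv2.imwrite("pics/s3.png",cv2.resize(f["frame"][110:260,150:310,::-1],None,fx=4,fy=4,interpolation=3))
s=sense();print(s["force"],s["opening"],s["qpos"].round(1))
D=np.diag([1,-1,-1.]); y=np.radians(77); Rv=np.array([[np.cos(y),np.sin(y),0],[np.sin(y),-np.cos(y),0],[0,0,-1]])
go(TRAY+[0,0,.18],Rv)
E
```

```text
clock: 8.02
position: [0.4653, -0.1235, 0.2491]
eef_rot: [152.0, 0.0, 76.6]
force: [0.8, -0.6, -3.5]
opening: 0.0158
finger_force: 40.0
[-0.04016386 -0.81996339 -3.15347308] 0.015736640892443414 [-21.3  -9.5 114.    5.   47.9 -10.4]
d [ 7.49 -0.46  1.7 ] r [ 5.59  0.02 -0.07]
```

View pics/s3.png

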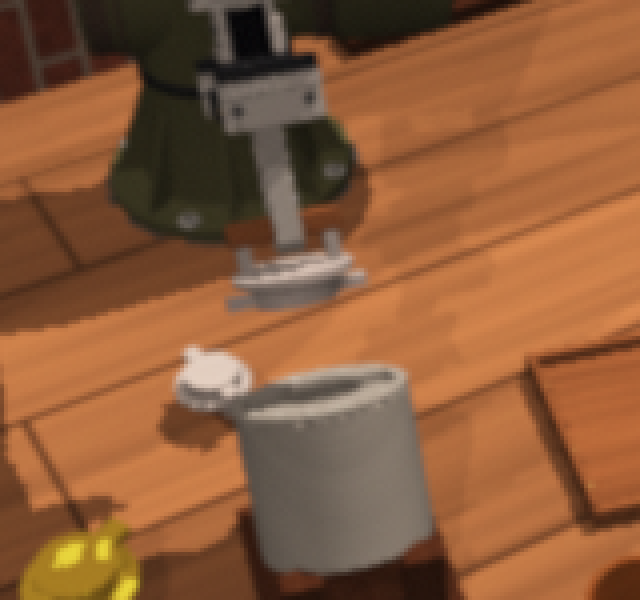

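The lid is out at crop (295,270), hanging from the bar. Moving it over to the tray.

```bash
python3 -c "
from h import *
y=np.radians(77); Rv=np.array([[np.cos(y),np.sin(y),0],[np.sin(y),-np.cos(y),0],[0,0,-1]])
go(TRAY+[0,0,.26],Rv)"
```

```text
d [ 7.49  0.47 -0.07] r [ 5.59  0.02 -0.07]
```

```bash
python3 -m creep '[{"dx":1,"dy":0.05,"dz":0,"rx":0,"ry":0,"rz":0,"gripper":-1},{"dx":2.2,"dy":0.1,"dz":0,"rx":1,"ry":0,"rz":0,"gripper":-1},{"dx":3.4,"dy":0.2,"dz":0,"rx":2,"ry":0,"rz":0,"gripper":-1},{"dx":4.6,"dy":0.3,"dz":0,"rx":3,"ry":0,"rz":0,"gripper":-1},{"dx":5.8,"dy":0.4,"dz":0,"rx":4,"ry":0,"rz":0,"gripper":-1},{"dx":6.8,"dy":0.47,"dz":0,"rx":5,"ry":0,"rz":0,"gripper":-1},{"dx":7.49,"dy":0.47,"dz":0,"rx":5.59,"ry":0,"rz":-0.07,"gripper":-1},{"dx":7.49,"dy":0.47,"dz":0,"rx":5.59,"ry":0,"rz":-0.07,"gripper":-1}]' 40; python3 -c "
from h import *
y=np.radians(77); Rv=np.array([[np.cos(y),np.sin(y),0],[np.sin(y),-np.cos(y),0],[0,0,-1]])
go(TRAY+[0,0,.080],Rv)
f=grab_frame('scene'); cv2.imwrite('pics/s4.png',cv2.resize(f['frame'][90:250,240:400,::-1],None,fx=3.5,fy=3.5,interpolation=3))"
```

```text
clock: 9.07
position: [0.5512, 0.1656, 0.2562]
eef_rot: [-179.9, 0.1, 77.1]
force: [-0.1, -0.5, -3.0]
opening: 0.0156
finger_force: 40.0
d [-0.02 -0.03  4.4 ] r [-0.02  0.03  0.02]
```

View pics/s4.png

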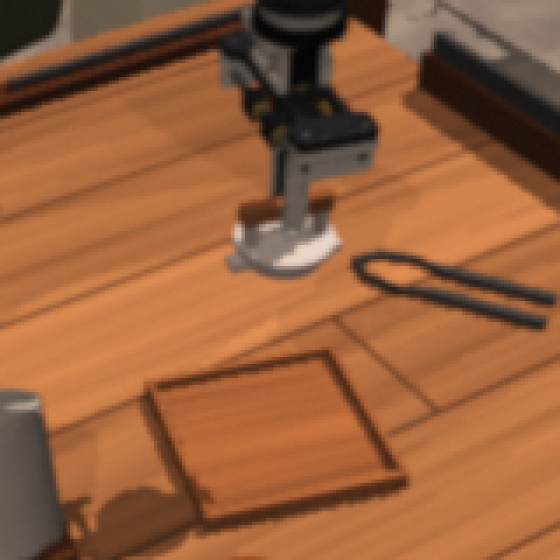

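The lid hangs level above the tray, which is centred at crop (275,435). I'll lower it until it's just above the floor.

```bash
python3 -m creep '[{"dx":0,"dy":0,"dz":0.8,"rx":0,"ry":0,"rz":0,"gripper":-1},{"dx":0,"dy":0,"dz":1.8,"rx":0,"ry":0,"rz":0,"gripper":-1},{"dx":0,"dy":0,"dz":2.8,"rx":0,"ry":0,"rz":0,"gripper":-1},{"dx":0,"dy":0,"dz":3.8,"rx":0,"ry":0,"rz":0,"gripper":-1},{"dx":0,"dy":0,"dz":4.6,"rx":0,"ry":0,"rz":0,"gripper":-1},{"dx":0,"dy":0,"dz":5.0,"rx":0,"ry":0,"rz":0,"gripper":-1},{"dx":0,"dy":0,"dz":5.0,"rx":0,"ry":0,"rz":0,"gripper":-1}]' 40; python3 -m creep '[{"dx":0,"dy":0,"dz":0.08,"rx":0,"ry":0,"rz":0,"gripper":-1},{"dx":0,"dy":0,"dz":0.16,"rx":0,"ry":0,"rz":0,"gripper":-1},{"dx":0,"dy":0,"dz":0.2,"rx":0,"ry":0,"rz":0,"gripper":-1},{"dx":0,"dy":0,"dz":0.2,"rx":0,"ry":0,"rz":0,"gripper":-1}]' 25
```

```text
clock: 10.0
position: [0.5505, 0.1634, 0.058]
eef_rot: [-180.0, 0.1, 77.0]
force: [-0.6, 0.6, -1.8]
opening: 0.0156
finger_force: 40.0
clock: 10.5
position: [0.5508, 0.1639, 0.0504]
eef_rot: [180.0, 0.1, 77.0]
force: [0.2, -0.2, -3.0]
opening: 0.0157
finger_force: 25.0
```

```bash
python3 -m creep '[{"dx":0,"dy":0,"dz":0.04,"rx":0,"ry":0,"rz":0,"gripper":-1},{"dx":0,"dy":0,"dz":0.08,"rx":0,"ry":0,"rz":0,"gripper":-1},{"dx":0,"dy":0,"dz":0.08,"rx":0,"ry":0,"rz":0,"gripper":-1}]' 25;python3 -m creep '[{"dx":0,"dy":0,"dz":0.04,"rx":0,"ry":0,"rz":0,"gripper":-1},{"dx":0,"dy":0,"dz":0.07,"rx":0,"ry":0,"rz":0,"gripper":-1},{"dx":0,"dy":0,"dz":0.07,"rx":0,"ry":0,"rz":0,"gripper":-1}]' 25
```

```text
clock: 10.88
position: [0.5507, 0.1638, 0.0469]
eef_rot: [180.0, 0.1, 77.0]
force: [-0.1, -0.3, -2.9]
opening: 0.0162
finger_force: 25.0
clock: 11.25
position: [0.5507, 0.1638, 0.0442]
eef_rot: [180.0, 0.1, 77.0]
force: [-0.1, 0.0, -3.2]
opening: 0.0158
finger_force: 25.0
```

```bash
python3 -m creep '[{"dx":0,"dy":0,"dz":0.03,"rx":0,"ry":0,"rz":0,"gripper":-1},{"dx":0,"dy":0,"dz":0.06,"rx":0,"ry":0,"rz":0,"gripper":-1},{"dx":0,"dy":0,"dz":0.06,"rx":0,"ry":0,"rz":0,"gripper":-1}]' 15
```

```text
clock: 11.62
position: [0.5511, 0.1639, 0.0436]
eef_rot: [179.9, 0.1, 77.0]
force: [-8.4, -2.1, 17.1]
opening: 0.0157
finger_force: 15.0
```

It's standing on the floor. I'll ease the pressure, open and retreat.

```bash
python3 -m creep '[{"dx":0,"dy":0,"dz":-0.03,"rx":0,"ry":0,"rz":0,"gripper":-1},{"dx":0,"dy":0,"dz":-0.03,"rx":0,"ry":0,"rz":0,"gripper":-0.3},{"dx":0,"dy":0,"dz":-0.03,"rx":0,"ry":0,"rz":0,"gripper":0},{"dx":0,"dy":0,"dz":-0.03,"rx":0,"ry":0,"rz":0,"gripper":0},{"dx":0,"dy":0,"dz":-0.03,"rx":0,"ry":0,"rz":0,"gripper":0},{"dx":0,"dy":0,"dz":-0.03,"rx":0,"ry":0,"rz":0,"gripper":0}]' 15 && python3 -m creep '[{"dx":0,"dy":0,"dz":-0.5,"rx":0,"ry":0,"rz":0,"gripper":0},{"dx":0,"dy":0,"dz":-1.5,"rx":0,"ry":0,"rz":0,"gripper":0},{"dx":0,"dy":0,"dz":-2.5,"rx":0,"ry":0,"rz":0,"gripper":0},{"dx":0,"dy":0,"dz":-3.5,"rx":0,"ry":0,"rz":0,"gripper":0},{"dx":0,"dy":0,"dz":-3.5,"rx":0,"ry":0,"rz":0,"gripper":0},{"dx":0,"dy":0,"dz":-3.5,"rx":0,"ry":0,"rz":0,"gripper":0}]'; python3 -c "
from h import *
f=grab_frame('scene'); cv2.imwrite('pics/s5.png',cv2.resize(f['frame'][90:250,240:400,::-1],None,fx=3.5,fy=3.5,interpolation=3))
for o in landmark_of('lid','scene'): print(o['score'],w(f,o['location']).round(3))"
```

```text
clock: 12.38
position: [0.5508, 0.1638, 0.0431]
eef_rot: [180.0, 0.1, 77.0]
force: [0.2, -0.1, -0.9]
opening: 0.0469
finger_force: 0.0
clock: 13.12
position: [0.5504, 0.1639, 0.1822]
eef_rot: [-180.0, 0.1, 77.0]
force: [-0.3, 0.3, -0.5]
opening: 0.047
finger_force: 0.0
0.91 [0.552 0.166 0.025]
0.76 [ 0.329 -0.156  0.032]
0.7 [ 0.493 -0.333  0.044]
```

View pics/s5.png

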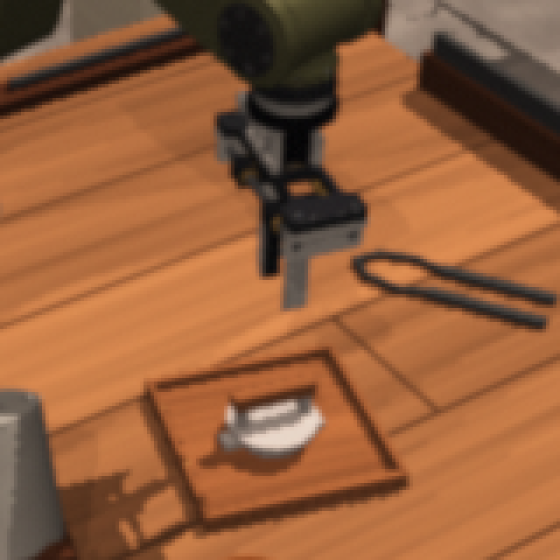

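The lid stands flat in the tray at crop (275,425), handle up, with the gripper well clear. Handing in.

```bash
python3 -c "
from bench import sign_off
print(sign_off())"
```

```text
the job is handed in; nothing more can be done
None
```

I turned the canister lid to its slots, lifted it free, set it flat near the centre of the tray with its handle up, and let go. The job was handed in at about 13 s on the robot's clock, and no verdict came back.

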